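Load and start the dry-block heater

TASK

Load the sample jars standing on the bench (at least four of the six colours) upright into the heater, each fully down in the pocket marked with its lid's colour, one at a time in the order red, yellow, green, blue, white, black, skipping colours that are missing. Then lay the cover plate inside the heater's rim and press it level and fully home, flush with the rim, and only after that press the green start button in and let it go. Leave the dish, bottles, box, marker and spatula where they are.

Things in the scene. Friction and masses are not known exactly. Their poses are not given: they have to be found in the camera images.
- heater: White dry-block heater, fixed; origin on the bench under the centre of its 2 x 3 round pockets (60 mm pitch). Grey block 156 (x) by 220 (y) mm, top at z = 70. A white rim, 8 thick, top at z = 82, surrounds a recess of 140 (x) by 204 (y) mm. A panel 45 mm high on its -x side (x = -138 to -78) bears the start button.
- pocket_red (a point): Centre of the floor of the red pocket, a round bore 51 mm wide and 62 mm deep in the heater block (floor 8 mm above the bench, mouth at 70 mm), with a red floor and a red square line round its mouth.
- pocket_yellow (a point): Centre of the floor of the yellow pocket, a round bore 51 mm wide and 62 mm deep in the heater block (floor 8 mm above the bench, mouth at 70 mm), with a yellow floor and a yellow square line round its mouth.
- pocket_green (a point): Centre of the floor of the green pocket, a round bore 51 mm wide and 62 mm deep in the heater block (floor 8 mm above the bench, mouth at 70 mm), with a green floor and a green square line round its mouth.
- pocket_blue (a point): Centre of the floor of the blue pocket, a round bore 51 mm wide and 62 mm deep in the heater block (floor 8 mm above the bench, mouth at 70 mm), with a blue floor and a blue square line round its mouth.
- pocket_white (a point): Centre of the floor of the white pocket, a round bore 51 mm wide and 62 mm deep in the heater block (floor 8 mm above the bench, mouth at 70 mm), with a white floor and a white square line round its mouth.
- pocket_black (a point): Centre of the floor of the black pocket, a round bore 51 mm wide and 62 mm deep in the heater block (floor 8 mm above the bench, mouth at 70 mm), with a black floor and a black square line round its mouth.
- seal (a joint): Black rubber frame on the block inside the rim, round the six pockets: m pushed down; 0 = 6 mm proud of the block (top at heater z = 76 mm), 0.006 = level with it. A stiff level slide: about 9 N pushes it down and it stays where left; the cover's weight does not move it.
- jar_red: Closed amber jar, 60 mm high, 40 mm wide, with a red lid 42 mm wide over the top 16 mm; about 90 g, standing upright. Origin at the centre of its underside, z up. It may be absent. Fully down in its pocket its top lies 2 mm below the block's top.
- jar_yellow: Closed amber jar, 60 mm high, 40 mm wide, with a yellow lid 42 mm wide over the top 16 mm; about 90 g, standing upright. Origin at the centre of its underside, z up. It may be absent. Fully down in its pocket its top lies 2 mm below the block's top.
- jar_green: Closed amber jar, 60 mm high, 40 mm wide, with a green lid 42 mm wide over the top 16 mm; about 90 g, standing upright. Origin at the centre of its underside, z up. It may be absent. Fully down in its pocket its top lies 2 mm below the block's top.
- jar_blue: Closed amber jar, 60 mm high, 40 mm wide, with a blue lid 42 mm wide over the top 16 mm; about 90 g, standing upright. Origin at the centre of its underside, z up. It may be absent. Fully down in its pocket its top lies 2 mm below the block's top.
- jar_white: Closed amber jar, 60 mm high, 40 mm wide, with a white lid 42 mm wide over the top 16 mm; about 90 g, standing upright. Origin at the centre of its underside, z up. It may be absent. Fully down in its pocket its top lies 2 mm below the block's top.
- jar_black: Closed amber jar, 60 mm high, 40 mm wide, with a black lid 42 mm wide over the top 16 mm; about 90 g, standing upright. Origin at the centre of its underside, z up. It may be absent. Fully down in its pocket its top lies 2 mm below the block's top.
- cover: Flat aluminium plate 132 (x) by 196 (y) by 12 mm, 0.25 kg, on the bench; origin at centre of underside. Black bar grip along y over the middle, 16 (x) by 80 (y) mm, z = 32 to 42, on feet at y = +-30. Fits the rim with 4 mm to spare each side, either way round; on the raised seal its top is 6 mm above the rim, pressed home flush (underside at heater z = 70).
- start (a joint): Green push button on the heater's panel, m pressed, 0 = out, 0.006 = fully in (about 5 N); springs back.
- start_top (a point): Centre of the top of the start button (30 mm wide), pressed downward.
- dish: Bystander: closed culture dish, 56 mm wide, 22 mm high, among the jars; origin at its underside.
- amber_bottle: Bystander: amber bottle 76 mm wide, 150 mm high.
- clear_bottle: Bystander: clear bottle with blue cap, 72 mm wide, 140 mm high.
- tip_box: Bystander: blue box with clear lid, 85 by 120 by 60 mm.
- marker: Bystander: white and red marker pen, 135 mm long along x, 14 mm thick.
- scoop: Bystander: steel spatula 170 mm long along x.

How it is judged:
On the way, in this order (a step that is already met when the one before it is completed fails the run):
1. the red jar, if there is one, is down in the red pocket (horizontal distance between jar_red and pocket_red below 0.01 m and z of jar_red in the frame of heater below 0.013 m and angle between jar_red's own z axis and vertical below 0.15 rad), for 0.2 s.
2. the yellow jar, if there is one, is down in the yellow pocket (horizontal distance between jar_yellow and pocket_yellow below 0.01 m and z of jar_yellow in the frame of heater below 0.013 m and angle between jar_yellow's own z axis and vertical below 0.15 rad), for 0.2 s.
3. the green jar, if there is one, is down in the green pocket (horizontal distance between jar_green and pocket_green below 0.01 m and z of jar_green in the frame of heater below 0.013 m and angle between jar_green's own z axis and vertical below 0.15 rad), for 0.2 s.
4. the blue jar, if there is one, is down in the blue pocket (horizontal distance between jar_blue and pocket_blue below 0.01 m and z of jar_blue in the frame of heater below 0.013 m and angle between jar_blue's own z axis and vertical below 0.15 rad), for 0.2 s.
5. the white jar, if there is one, is down in the white pocket (horizontal distance between jar_white and pocket_white below 0.01 m and z of jar_white in the frame of heater below 0.013 m and angle between jar_white's own z axis and vertical below 0.15 rad), for 0.2 s.
6. the black jar, if there is one, is down in the black pocket (horizontal distance between jar_black and pocket_black below 0.01 m and z of jar_black in the frame of heater below 0.013 m and angle between jar_black's own z axis and vertical below 0.15 rad), for 0.2 s.
7. the cover lies in the rim and is pressed fully down, seal compressed (x of cover in the frame of heater between -0.009 and 0.009 m and y of cover in the frame of heater between -0.009 and 0.009 m and z of cover in the frame of heater between 0.066 and 0.0725 m and angle between cover's own z axis and vertical below 0.03 rad and angle between the x axis of cover and the x axis of heater, either way round below 0.09 rad and value of joint seal above 0.0045 m), for 0.2 s.
8. the start button is pressed (value of joint start above 0.004 m), for 0.05 s.
At the end, for the whole second after the job is handed in: Jars at rest in their own pockets (10 mm of centre, 5 mm of the floor, tilt < 0.15 rad); cover in the rim (9 mm of centre, square to 0.09, level to 0.03 rad, underside at most 2.5 mm above the block), seal down at least 4.5 mm; start was pressed 4 mm and is out again (all of step 1 and all of step 2 and all of step 3 and all of step 4 and all of step 5 and all of step 6 and all of step 7 and linear speed of each of jar_red, jar_yellow, jar_green, jar_blue, jar_white, jar_black, cover below 0.03 m/s and value of joint start below 0.002 m); the robot touches nothing.
It fails at once if start pressed before the cover is down (value of joint start above 0.004 m and value of joint seal below 0.0045 m).
It fails at once if a bystander is pushed more than 50 mm or knocked over (distance of any of dish, amber_bottle, clear_bottle, tip_box, marker, scoop from where it was at the start of the episode above 0.05 m or angle between any of dish, amber_bottle, clear_bottle, tip_box, marker, scoop's own z axis and vertical above 0.6 rad).
Of jar_red, jar_yellow, jar_green, jar_blue, jar_white, jar_black only 4 to 6 are there at a start; the rules pass over those that are not, and their reading is None.
At some moment in a run one of jar_red, jar_yellow, jar_green, jar_blue, jar_white, jar_black, cover may be knocked a few centimetres aside while the robot is not near it.
It also fails if it takes over 210 s, if anything falls off the work surface, if the arm or the gripper's body presses on something with over 40 N, if the wrist force passes 120 N, or if a joint passes its speed limit or range.

ROBOT

A 6-joint arm with a two-finger parallel gripper is mounted at the origin on the work surface. World frame = base frame: x ahead of the robot, y to its left, z up, the work surface at z = 0. Lengths are in m, angles in rad, forces in N, time in s.
With the tool pointing down it reaches from about 0.35 to 0.975 m from the base axis. Payload 4.9 kg.
Tool frame: the origin (TCP) lies midway between the tips of the shut fingers; the grasp point (between the pads) lies 19 mm behind it (ctrl.tcp_to_grasp is the distance from the TCP to the grasp point, in m); z points along the fingers, y is the line along which they close (so a half turn about z gives the same grasp; the last joint's range is limited). The gripper opens to 85 mm and grips with 20 to 120 N. Pads are 22 mm wide; open, the fingers measure 114 mm over their backs; the gripper's body (76 mm by 85 mm) begins 54 mm behind the grasp point. The pads swing forward as they close: fully open they stand 13 mm farther back than shut.
Start: joints at [-1.363, 0.053, 1.613, -0, 1.476, -0.119], TCP at [0.201, -0.592, 0.231] pointing down, gripper open.
Joint ranges: [-3.01, 3.01], [-1.01, 2.22], [0.06, 2.58], [-1.02, 4.17], [0.09, 2.62], [-3.14, 3.14]. Speed limits (rad/s): [2.57, 2.57, 3.14, 3.14, 3.14, 3.14].

INTERFACE

Orientations are given as a rotation vector (axis times angle).
In Python, from station import ctrl gives the robot as it stands.
- The arm moves only by the shell command python3 jog.py [FORCE], which reads ROWS from standard input. ROWS is a JSON list of rows, 1 to 20 of them, each of 7 numbers: the finger opening in m, then dx, dy, dz in m, then a rotation vector rx, ry, rz in rad; each row is the pose to reach, as a shift and turn from the pose commanded when the command began, along the tool's axes at that moment; what a row does not reach only later rows make up. A row lasts 1/12 s, in which the tool goes at most 0.0417 m and 0.125 rad, less where a joint would pass 70% of its speed; a pose out of reach is approached as far as the arm can. The fingers move at their own pace and stop on an object; FORCE is the grip in N (left out, the last holds). Time passes only in rows, so rows that do not move let the fingers close. It prints the time, the measured TCP pose, the force, the opening and the grip force at its end. Input that does not fit is refused with a message, and nothing moves.
- ctrl.get_obs(): the state, without advancing time (a new reading comes with each control period).
- ctrl.get_image(name): name is "scene" or "top" or "wrist"; returns the picture (384x512x3 uint8, red, green, blue); there is no depth.
- ctrl.camera_params(name): a dict with "fx", "fy", "cx", "cy" (pixels), "T" (4x4, takes a point from camera to world coordinates); the wrist camera has in their place "tool_from_camera" (4x4, takes a point from camera to tool coordinates, whose origin is the TCP and whose axes are the flange's). Camera axes: x right, y down, z forward; pixel columns grow to the right and rows downward; lengths in m; the calibration is good to about 2 mm. The wrist camera is an equidistant fisheye: a pixel r from the principal point sees the ray r / f radians off the axis. A picture is of the moment at which its call begins: read the wrist's pose just before it. camera_params takes no time and is no camera call.
- ctrl.finish_job(): hands the job in; it is judged then, once.
The state is a dict: "t": time; "q": joint angles; "dq": joint speeds; "effort": joint torques, N m; "tool_pos": TCP position; "tool_rot": TCP orientation; "contact_force": force on the tool from outside, world axes, zero at the start; "wrist_torque": the same for the moment, N m; "opening": finger opening in m; "grip_force": force on a finger pad.
Only numpy, scipy, OpenCV 4.12 (cv2) and the standard library are available. Lean on these libraries where they do the work, as an engineer would, in place of code of your own. Each camera call takes 0.05 s, during which the arm holds its last target. There are 200 camera calls.

## Working session

There is one attempt and no reset: what is moved stays moved. The work goes in short steps, Python scripts to look and compute and a shell command to move; the robot and the scene stay as the last step left them, time stands still between calls to the robot, and variables do not carry over. Pictures are saved under pics/ and viewed, at most 17 in all, crops included, and the job is handed in when it is done.

```bash
ls; mkdir -p pics
python3 - <<'E'
from station import ctrl
import cv2,numpy as np
for n in("scene","top"):
    im=ctrl.get_image(n); cv2.imwrite(f"pics/{n}0.png",cv2.resize(im[:,:,::-1],(800,600),interpolation=cv2.INTER_CUBIC))
    p=ctrl.camera_params(n); print(n,p)
print(ctrl.camera_params("wrist"));print(ctrl.get_obs())
E
```

```text
jog.py
pics
station.py
scene {'fx': 484.3580952021572, 'fy': 484.3580952021572, 'cx': 268.1992923481585, 'cy': 191.34121536880022, 'T': array([[ 0.18487643,  0.82332572, -0.53661483,  1.25442963],
       [ 0.98275444, -0.15277315,  0.10418285, -0.15611477],
       [ 0.00379608, -0.54662156, -0.83737116,  1.11460138],
       [ 0.        ,  0.        ,  0.        ,  1.        ]])}
top {'fx': 421.62825942434637, 'fy': 421.62825942434637, 'cx': 251.41950605206463, 'cy': 190.97587675166275, 'T': array([[ 0.02914583, -0.98176295,  0.18786173,  0.36184841],
       [-0.99951239, -0.03073095, -0.00553007, -0.00718434],
       [ 0.01120239, -0.18760895, -0.98217992,  1.16943959],
       [ 0.        ,  0.        ,  0.        ,  1.        ]])}
{'fx': 297.3186396354542, 'fy': 297.3186396354542, 'cx': 258.37496762403896, 'cy': 186.52486061535149, 'tool_from_camera': array([[ 1.51560026e-03, -9.61607172e-01, -2.74425491e-01,
         6.84476131e-02],
       [ 9.99998818e-01,  1.52812434e-03,  1.68144536e-04,
        -5.28819439e-04],
       [ 2.57667281e-04, -2.74425422e-01,  9.61608351e-01,
        -1.43280944e-01],
       [ 0.00000000e+00,  0.00000000e+00,  0.00000000e+00,
         1.00000000e+00]])}
{'t': 0.1, 'q': array([-1.36300741e+00,  5.33144672e-02,  1.61417194e+00,  1.56382497e-05,
        1.47600599e+00, -1.19018620e-01]), 'dq': array([-0.00067827, -0.00121678, -0.00285334,  0.00210709,  0.00080823,
       -0.00036802]), 'effort': array([ 1.27515568e-04, -3.94899738e+01, -3.71363139e+01, -1.80286415e-04,
        3.88847271e-03, -1.30332660e-05]), 'tool_pos': array([ 0.20051306, -0.59135921,  0.2301622 ]), 'tool_rot': array([-3.09787150e+00, -5.10755483e-01,  1.07913557e-04]), 'contact_force': array([-0.40969217, -0.1488253 , -0.16133827]), 'wrist_torque': array([0.00065588, 0.00399401, 0.01987823]), 'grip_force': 0.0, 'opening': 0.08543760047307414}
```
View pics/top0.png

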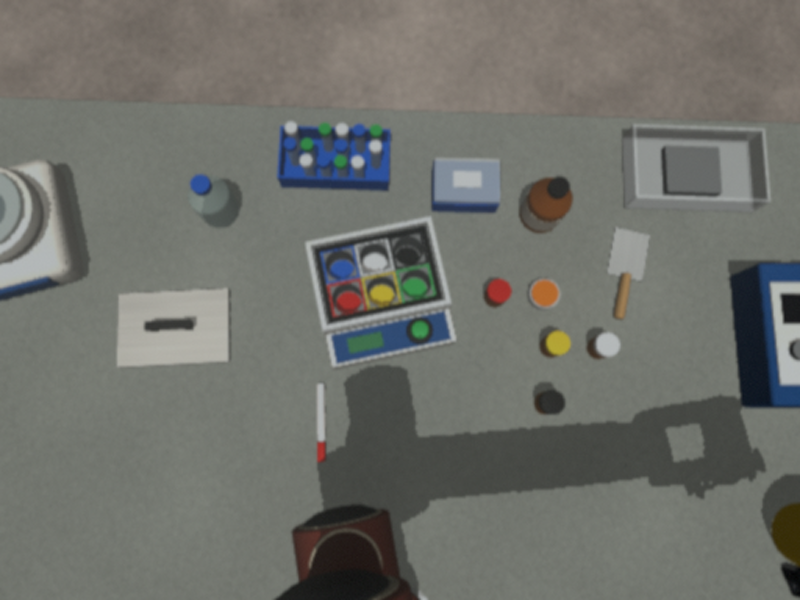

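View pics/scene0.png

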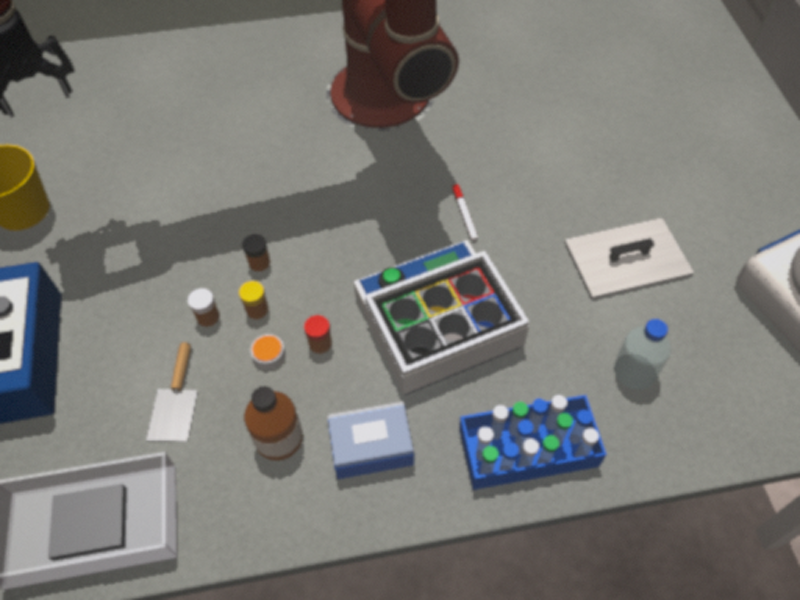

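The top view shows jars at red (499,292), yellow (558,343), white (607,345) and black (550,401), with no green or blue. The dish is at (545,293), the cover handle at (170,324) and the start button at (420,330). In the scene view everything is upright.

Create h.py:
```python
from station import ctrl
import numpy as np, cv2
from scipy.spatial.transform import Rotation as R
def snap(n,name,box=None,w=800):
    """save picture (box x0,y0,x1,y1 enlarged); returns obs at capture"""
    o=ctrl.get_obs(); im=ctrl.get_image(n)[:,:,::-1]
    if box: im=im[box[1]:box[3],box[0]:box[2]]
    s=min(w/im.shape[1],600/im.shape[0])
    cv2.imwrite(f"pics/{name}.png",cv2.resize(im,None,fx=s,fy=s,interpolation=cv2.INTER_CUBIC)); print(name,"scale",round(s,3)); return o
def px(n,u,v,z,o=None):
    """pixel -> world point on plane z"""
    p=ctrl.camera_params(n); a=np.array([(u-p["cx"])/p["fx"],(v-p["cy"])/p["fy"]])
    if n=="wrist":
        o=o or ctrl.get_obs(); T=np.eye(4); T[:3,:3]=R.from_rotvec(o["tool_rot"]).as_matrix(); T[:3,3]=o["tool_pos"]; T=T@p["tool_from_camera"]
        r=np.hypot(*a); d=np.array([*(a/max(r,1e-9)*np.sin(r)),np.cos(r)])
    else: T=p["T"]; d=np.array([*a,1.])
    d=T[:3,:3]@d; c=T[:3,3]; return c+d*(z-c[2])/d[2]
def go(x,y,z,yaw=None):
    """shift+turn in tool axes to TCP x,y,z pointing down; yaw = world direction angle of finger closing line (mod pi)"""
    o=ctrl.get_obs(); A=R.from_rotvec(o["tool_rot"]); M=A.as_matrix()
    y0=np.arctan2(M[1,1],M[0,1]); yaw=y0 if yaw is None else y0+(yaw-y0+np.pi/2)%np.pi-np.pi/2
    yv=np.array([np.cos(yaw),np.sin(yaw),0]); zv=np.array([0,0,-1.]); B=np.c_[np.cross(yv,zv),yv,zv]
    d=A.inv().apply(np.array([x,y,z])-o["tool_pos"]); r=(A.inv()*R.from_matrix(B)).as_rotvec()
    print("shift",d.round(4),"turn",r.round(3),"dist",np.linalg.norm(d).round(3),"yaw0",round(y0,3),"q6",o["q"][5].round(2))
```

Run:
```python
from h import *
k=1.5625
for n,u,v,z in[("red",499,292,.06),("yel",558,343,.06),("whi",607,345,.06),("blk",550,401,.06),("dish",545,293,.022),("h1",306,241,.082),("h2",432,218,.082),("h3",451,305,.082),("h4",325,329,.082),("btn",420,330,.05),("grip",170,324,.042),("c1",118,294,.012),("c2",228,289,.012),("c3",229,361,.012),("c4",117,366,.012),("mark",321,422,.01)]:
    print(n,px("top",u/k,v/k,z).round(3)[:2])
go(.42,-.28,.35,0)
snap("top","topcrop",(190,135,400,265))
```

```text
red [ 0.591 -0.196]
yel [ 0.506 -0.296]
whi [ 0.505 -0.379]
blk [ 0.408 -0.281]
dish [ 0.6   -0.284]
h1 [0.665 0.138]
h2 [ 0.713 -0.077]
h3 [ 0.562 -0.111]
h4 [0.514 0.098]
btn [ 0.522 -0.062]
grip [0.521 0.369]
c1 [0.576 0.476]
c2 [0.591 0.282]
c3 [0.463 0.27 ]
c4 [0.448 0.464]
mark [0.362 0.104]
shift [ 0.3079 -0.2246 -0.1193] turn [-1.000e-03 -1.000e-03 -1.244e+00] dist 0.399 yaw0 -1.244 q6 -0.12
topcrop scale 3.81
```

View pics/topcrop.png

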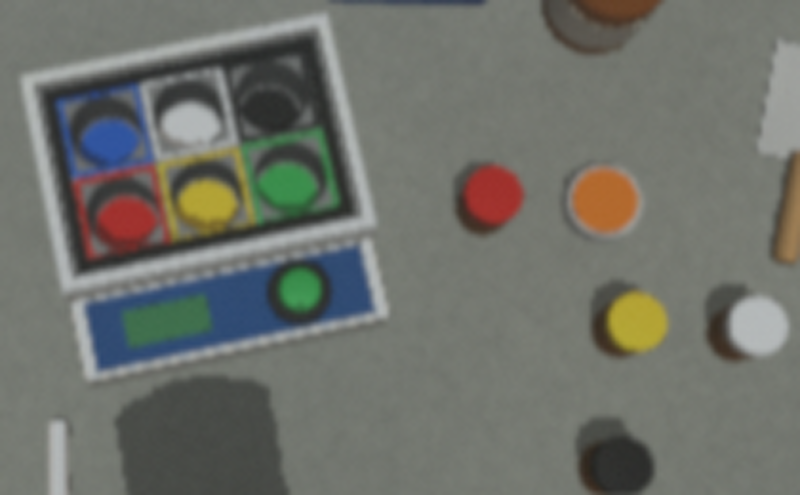

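The enlarged top view has rim corners at (22,76), (327,14), (376,224), (68,292). Lids are at red (493,195), yellow (637,323), white (758,325) and black (621,465), the button at (300,289). Next I'll hover over the jars, then the heater, with the wrist camera.

```bash
python3 - <<'E'
from h import *
k=600/157.5;k=3.81
f=lambda u,v,z:px("top",u/k+190-.0,v/k+135,z)[:2]
c=np.array([f(u,v,.082) for u,v in[(22,76),(327,14),(376,224),(68,292)]])
print("heater c",c.mean(0).round(4)); 
for i in range(4):
    e=c[(i+1)%4]-c[i]; print(np.linalg.norm(e).round(4),np.arctan2(e[1],e[0]).round(3))
for n,u,v in[("red",493,195),("yel",637,323),("whi",758,325),("blk",621,465)]: print(n,f(u,v,.06).round(4))
print("btn",f(300,289,.05))
E
echo '[[0.085,0,0,-0.12,0,0,0],[0.085,0,0,-0.12,0,0,0],[0.085,0,0,-0.12,0,0,0],[0.085,0.308,-0.225,-0.12,0,0,-1.244],[0.085,0.308,-0.225,-0.12,0,0,-1.244],[0.085,0.308,-0.225,-0.12,0,0,-1.244],[0.085,0.308,-0.225,-0.12,0,0,-1.244],[0.085,0.308,-0.225,-0.12,0,0,-1.244],[0.085,0.308,-0.225,-0.12,0,0,-1.244],[0.085,0.308,-0.225,-0.12,0,0,-1.244],[0.085,0.308,-0.225,-0.12,0,0,-1.244],[0.085,0.308,-0.225,-0.12,0,0,-1.244],[0.085,0.308,-0.225,-0.12,0,0,-1.244],[0.085,0.308,-0.225,-0.12,0,0,-1.244],[0.085,0.308,-0.225,-0.12,0,0,-1.244],[0.085,0.308,-0.225,-0.12,0,0,-1.244],[0.085,0.308,-0.225,-0.12,0,0,-1.244],[0.085,0.308,-0.225,-0.12,0,0,-1.244]]' | python3 jog.py
python3 - <<'E'
from h import *
o=snap("wrist","w1"); print(o["tool_pos"],o["tool_rot"])
E
```

```text
heater c [0.6138 0.0125]
0.2189 -1.33
0.1542 -2.902
0.2164 1.822
0.1564 0.256
red [ 0.5929 -0.1958]
yel [ 0.5051 -0.2961]
whi [ 0.5063 -0.3805]
blk [ 0.407  -0.2833]
btn [ 0.52319891 -0.06147357]
t: 1.65
tool_pos: [0.4195, -0.281, 0.3511]
tool_rot: [-2.225, -2.218, 0.0]
contact_force: [-0.2, 0.4, 1.0]
opening: 0.0849
grip_force: 0.0
w1 scale 1.562
[ 0.419452   -0.28101066  0.35113115] [-2.22486578e+00 -2.21758930e+00  2.75696514e-04]
```

View pics/w1.png

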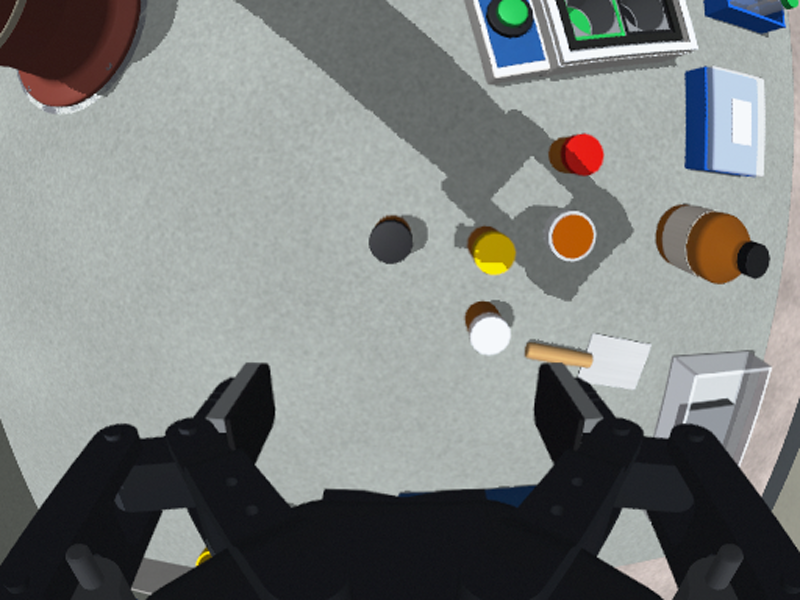

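Wrist view 1 has lids at red (583,154), yellow (494,253), white (489,334) and black (391,242), with the dish at (572,236). Now the heater.

```bash
python3 - <<'E'
from h import *
for n,u,v,z in[("red",583,154,.06),("yel",494,253,.06),("whi",489,334,.06),("blk",391,242,.06),("dish",572,236,.022)]: print(n,px("wrist",u/1.5625,v/1.5625,z).round(4)[:2])
go(.59,-.12,.36,0)
E
echo '[[0.085,0.161,0.17,-0.009,0,0,0],[0.085,0.161,0.17,-0.009,0,0,0],[0.085,0.161,0.17,-0.009,0,0,0],[0.085,0.161,0.17,-0.009,0,0,0],[0.085,0.161,0.17,-0.009,0,0,0],[0.085,0.161,0.17,-0.009,0,0,0],[0.085,0.161,0.17,-0.009,0,0,0],[0.085,0.161,0.17,-0.009,0,0,0],[0.085,0.161,0.17,-0.009,0,0,0]]' | python3 jog.py
python3 - <<'E'
from h import *
o=snap("wrist","w2"); print(o["tool_pos"],o["tool_rot"])
E
```

```text
red [ 0.5918 -0.1968]
yel [ 0.5052 -0.2965]
whi [ 0.5044 -0.3798]
blk [ 0.4061 -0.2862]
dish [ 0.5987 -0.2841]
shift [ 0.1614  0.17   -0.0089] turn [-0.    -0.    -0.003] dist 0.235 yaw0 -0.003 q6 -0.73
t: 2.45
tool_pos: [0.5898, -0.1198, 0.3601]
tool_rot: [-2.223, -2.22, 0.001]
contact_force: [0.7, 0.9, -1.3]
opening: 0.085
grip_force: 0.0
w2 scale 1.562
[ 0.58976852 -0.11975143  0.36006031] [-2.22252439e+00 -2.21985082e+00  1.11714320e-03]
```

View pics/w2.png

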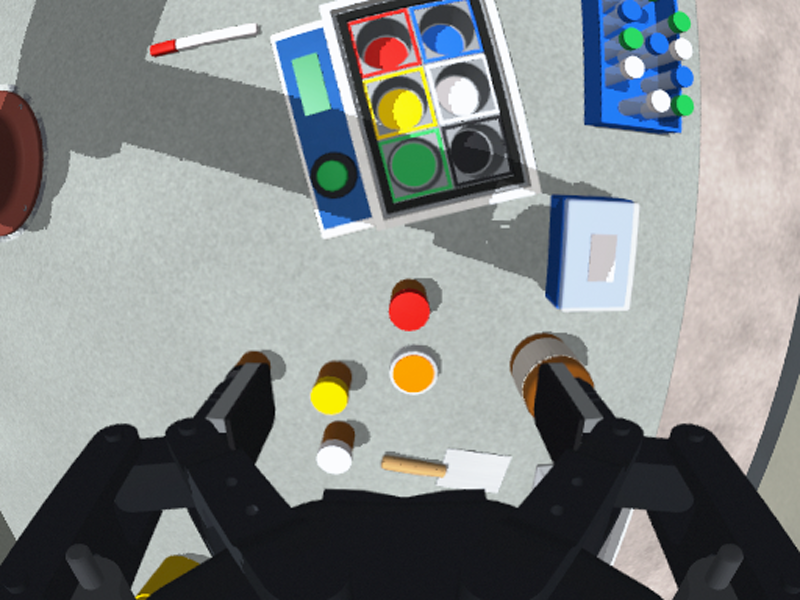

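Wrist view 2 has the pocket mouths at red (384,42), blue (445,29), yellow (399,102), white (461,88), green (414,163) and black (477,150). The red lid is at (409,311), the button at (333,175).

Run:
```python
from h import *
k=1.5625; o=ctrl.get_obs()
P={"red":(384,42),"blue":(445,29),"yel":(399,102),"whi":(461,88),"grn":(414,163),"blk":(477,150)}
L={"red":(-.03,.06),"yel":(-.03,0),"grn":(-.03,-.06),"blue":(.03,.06),"whi":(.03,0),"blk":(.03,-.06)}
W=np.array([px("wrist",P[n][0]/k,P[n][1]/k,.07,o)[:2] for n in P]); Q=np.array([L[n] for n in P])
a=Q-Q.mean(0);b=W-W.mean(0); th=np.arctan2((a[:,0]*b[:,1]-a[:,1]*b[:,0]).sum(),(a*b).sum())
c,s=np.cos(th),np.sin(th); M=np.array([[c,-s],[s,c]]); t=W.mean(0)
print("heater",t.round(4),"yaw",th.round(4)); print("resid mm",((W-Q@M.T-t)*1000).round(1).tolist())
for n in P: print(n,(M@L[n]+t).round(4))
print("btn",px("wrist",333/k,175/k,.05,o)); print("redlid",px("wrist",409/k,311/k,.06,o))
W2=[px("wrist",u/k,v/k,.082,o)[:2] for u,v in[(321,3),(538,190)]]; print("rim corners local",[(M.T@(w-t)).round(4) for w in W2])
go(.592,-.1965,.12,0)
```

```text
heater [0.6125 0.0136] yaw 0.2402
resid mm [[1.0, 0.0], [-1.0, -0.7], [0.5, -0.1], [-0.7, -0.1], [0.0, 1.0], [0.2, -0.1]]
red [0.5691 0.0647]
blue [0.6274 0.079 ]
yel [0.5834 0.0065]
whi [0.6417 0.0207]
grn [ 0.5977 -0.0518]
blk [ 0.6559 -0.0375]
btn [ 0.51933928 -0.06172931  0.05      ]
redlid [ 0.59347696 -0.19723234  0.06      ]
rim corners local [array([-0.0756,  0.1108]), array([ 0.0767, -0.1077])]
shift [-0.0764  0.0027  0.2403] turn [-0.     0.    -0.002] dist 0.252 yaw0 -0.002 q6 -0.32
```

```bash
echo '[[0.08,-0.0764,0.0027,0.24,0,0,0],[0.08,-0.0764,0.0027,0.24,0,0,0],[0.08,-0.0764,0.0027,0.24,0,0,0],[0.08,-0.0764,0.0027,0.24,0,0,0],[0.08,-0.0764,0.0027,0.24,0,0,0],[0.08,-0.0764,0.0027,0.24,0,0,0],[0.08,-0.0764,0.0027,0.24,0,0,0],[0.08,-0.0764,0.0027,0.24,0,0,0],[0.08,-0.0764,0.0027,0.28,0,0,0],[0.08,-0.0764,0.0027,0.318,0,0,0],[0.08,-0.0764,0.0027,0.318,0,0,0],[0.03,-0.0764,0.0027,0.318,0,0,0],[0.03,-0.0764,0.0027,0.318,0,0,0],[0.03,-0.0764,0.0027,0.318,0,0,0],[0.03,-0.0764,0.0027,0.318,0,0,0],[0.03,-0.0764,0.0027,0.318,0,0,0],[0.03,-0.0764,0.0027,0.318,0,0,0]]' | python3 jog.py 40
python3 - <<'E'
from h import *
go(.5691,.0647,.16,.24+np.pi/2)
o=ctrl.get_obs();print(px)
E
```

```text
t: 3.92
tool_pos: [0.5956, -0.1966, 0.0473]
tool_rot: [2.217, 2.217, 0.004]
contact_force: [-2.4, 0.1, 5.1]
opening: 0.0406
grip_force: 39.7
shift [ 0.2609 -0.0257 -0.1137] turn [ 0.007 -0.002  1.331] dist 0.286 yaw0 0.0 q6 -0.44
<function px at 0x7ff3e50f4540>
```

```bash
echo '[[0.03,0,0,-0.04,0,0,0],[0.03,0,0,-0.08,0,0,0],[0.03,0,0,-0.118,0,0,0],[0.03,0,0,-0.118,0,0,0],[0.03,0,0,-0.118,0,0,0],[0.03,0,0,-0.118,0,0,0]]' | python3 jog.py
python3 - <<'E'
from h import *
go(.5691,.0647,.16,.24+np.pi/2)
snap("wrist","w3",(100,180,420,384),640)
E
```

```text
t: 4.42
tool_pos: [0.5931, -0.1954, 0.1618]
tool_rot: [2.22, 2.22, 0.001]
contact_force: [0.0, 0.1, -2.1]
opening: 0.0398
grip_force: 41.1
shift [ 0.2601 -0.024   0.0015] turn [ 2.000e-03 -1.000e-03  1.331e+00] dist 0.261 yaw0 0.0 q6 -0.44
w3 scale 2.0
```

View pics/w3.png

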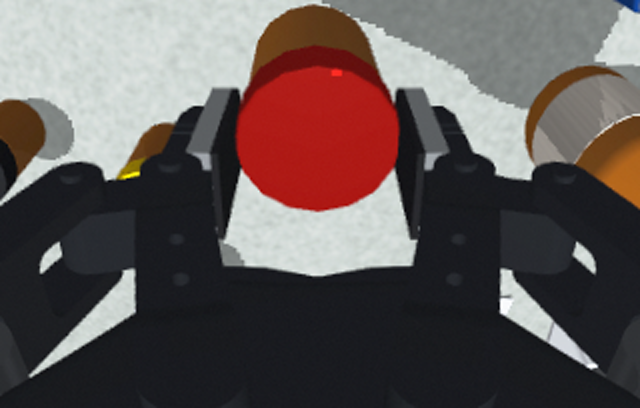

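Wrist view 3 shows the red jar upright in the jaws, with its lid centre at crop (317,128). I'll compute its offset from the TCP.

Run:
```python
from h import *
o=ctrl.get_obs(); print(o["tool_pos"])
for z in(.168,.174,.18): 
    w=px("wrist",100+317/2,180+128/2,z); d=R.from_rotvec(o["tool_rot"]).inv().apply(w-o["tool_pos"]); print(z,d.round(4))
    a=px("wrist",100+236/2,180+128/2,z);b=px("wrist",100+399/2,180+128/2,z);print("width",np.linalg.norm(a-b).round(4))
```

```text
[ 0.59225579 -0.19503324  0.15988537]
0.168 [ 0.0009 -0.001  -0.0081]
width 0.0416
0.174 [ 0.0039 -0.0011 -0.0141]
width 0.0397
0.18 [ 0.007  -0.0011 -0.0201]
width 0.0379
```

```bash
python3 -c "
from h import *
go(.5671,.0642,.16,.24+np.pi/2)"
echo '[[0.03,0.26,-0.025,0,0,0,1.331],[0.03,0.26,-0.025,0,0,0,1.331],[0.03,0.26,-0.025,0,0,0,1.331],[0.03,0.26,-0.025,0,0,0,1.331],[0.03,0.26,-0.025,0,0,0,1.331],[0.03,0.26,-0.025,0,0,0,1.331],[0.03,0.26,-0.025,0,0,0,1.331],[0.03,0.26,-0.025,0,0,0,1.331],[0.03,0.26,-0.025,0,0,0,1.331],[0.03,0.26,-0.025,0,0,0,1.331],[0.03,0.26,-0.025,0,0,0,1.331],[0.03,0.26,-0.025,0,0,0,1.331],[0.03,0.26,-0.025,0,0,0,1.331],[0.03,0.26,-0.025,0,0,0,1.331],[0.03,0.26,-0.025,0,0,0,1.331],[0.03,0.26,-0.025,0,0,0,1.331]]' | python3 jog.py
python3 -c "
from h import *
go(.5671,.0642,.08,.24+np.pi/2)"
```

```text
shift [ 0.2592 -0.0252  0.    ] turn [-1.000e-03  0.000e+00  1.331e+00] dist 0.26 yaw0 0.0 q6 -0.44
t: 5.8
tool_pos: [0.5676, 0.0646, 0.16]
tool_rot: [-3.119, -0.377, 0.001]
contact_force: [0.4, -0.1, -0.8]
opening: 0.04
grip_force: 41.1
shift [-0.0006  0.0002  0.08  ] turn [-0.     0.001  0.001] dist 0.08 yaw0 -1.33 q6 1.31
```

Excellent; lower and check force.

```bash
echo '[[0.03,-0.0005,0,0.02,0,0,0],[0.03,-0.0005,0,0.04,0,0,0],[0.03,-0.0005,0,0.06,0,0,0],[0.03,-0.0005,0,0.08,0,0,0],[0.03,-0.0005,0,0.08,0,0,0],[0.03,-0.0005,0,0.08,0,0,0]]' | python3 jog.py
python3 - <<'E'
from h import *
snap("wrist","w4",(100,160,420,384),640)
E
```

```text
t: 6.3
tool_pos: [0.5667, 0.0645, 0.0797]
tool_rot: [-3.119, -0.376, 0.003]
contact_force: [-0.4, -0.5, -0.6]
opening: 0.0402
grip_force: 41.1
w4 scale 2.0
```

View pics/w4.png

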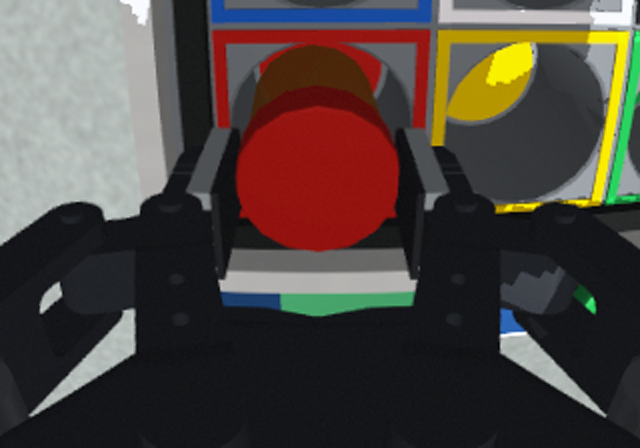

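Wrist view 4 shows the red jar centred in the red bore with no contact. I'll release and rise.

```bash
echo '[[0.03,0,0,0.004,0,0,0],[0.03,0,0,0.004,0,0,0],[0.05,0,0,0.004,0,0,0],[0.05,0,0,0.004,0,0,0],[0.05,0,0,0.004,0,0,0],[0.05,0,0,0.004,0,0,0],[0.05,0,0,-0.04,0,0,0],[0.05,0,0,-0.08,0,0,0],[0.05,0,0,-0.1,0,0,0],[0.05,0,0,-0.1,0,0,0]]' | python3 jog.py
python3 - <<'E'
from h import *
go(.5052,-.296,.18,0)
snap("wrist","w5",(100,100,420,340),800)
E
```

```text
t: 7.18
tool_pos: [0.5713, 0.0645, 0.1882]
tool_rot: [3.117, 0.376, 0.02]
contact_force: [1.1, 0.6, 2.2]
opening: 0.0495
grip_force: 0.0
shift [-0.15    0.3345  0.0074] turn [ 0.011 -0.008 -1.331] dist 0.367 yaw0 -1.331 q6 1.31
w5 scale 2.5
```

View pics/w5.png

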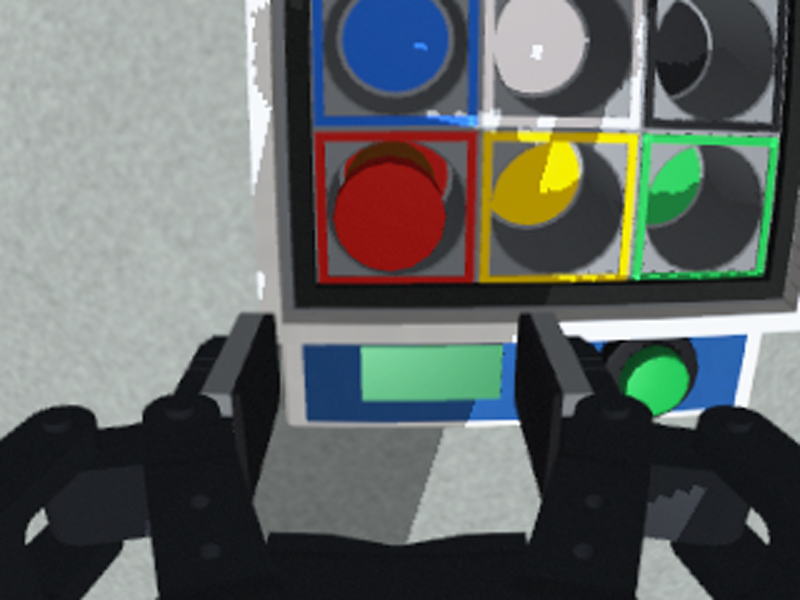

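Wrist view 5 shows the red jar seated flat at block level, at crop (389,215). Now yellow, verifying its position by colour while hovering.

```bash
cat >> h.py <<'E'
def lid(col,guess,z=.06,rad=.07,save=None):
    """world xy of a lid seen by the wrist camera, by colour, biggest blob near guess"""
    o=ctrl.get_obs(); im=ctrl.get_image("wrist"); hsv=cv2.cvtColor(im,cv2.COLOR_RGB2HSV); H,S,V=cv2.split(hsv)
    m={"yel":(H>20)&(H<35)&(S>130)&(V>90),"red":((H<6)|(H>174))&(S>150)&(V>90),"whi":(S<25)&(V>205),"blk":(V<70)&(S<90)}[col].astype(np.uint8)
    n,_,st,ce=cv2.connectedComponentsWithStats(m); out=[]
    for i in range(1,n):
        w=px("wrist",*ce[i],z,o)[:2]
        if st[i,4]>150 and np.hypot(*(w-guess))<rad: out.append((int(st[i,4]),w.round(4).tolist(),st[i,:4].tolist()))
    print(col,sorted(out,reverse=True)[:3])
E
echo '[[0.07,-0.15,0.334,-0.06,0,0,-1.331],[0.07,-0.15,0.334,-0.06,0,0,-1.331],[0.07,-0.15,0.334,-0.06,0,0,-1.331],[0.07,-0.15,0.334,-0.06,0,0,-1.331],[0.07,-0.15,0.334,-0.06,0,0,-1.331],[0.07,-0.15,0.334,-0.06,0,0,-1.331],[0.07,-0.15,0.334,-0.06,0,0,-1.331],[0.07,-0.15,0.334,-0.06,0,0,-1.331],[0.07,-0.15,0.334,-0.06,0,0,-1.331],[0.07,-0.15,0.334,-0.06,0,0,-1.331],[0.07,-0.15,0.334,-0.06,0,0,-1.331],[0.07,-0.15,0.334,-0.06,0,0,-1.331],[0.07,-0.15,0.334,-0.06,0,0,-1.331],[0.07,-0.15,0.334,-0.06,0,0,-1.331],[0.07,-0.15,0.334,-0.06,0,0,-1.331]]' | python3 jog.py
python3 - <<'E'
from h import *
lid("yel",(.5052,-.2965));lid("whi",(.5044,-.38));lid("blk",(.4061,-.285)); 
go(.5052,-.2965,.042,0)
E
```

```text
t: 8.48
tool_pos: [0.5006, -0.295, 0.2392]
tool_rot: [-2.221, -2.22, 0.0]
contact_force: [-0.9, 0.0, 0.3]
opening: 0.0702
grip_force: 0.0
yel [(1108, [0.5054, -0.2959], [246, 150, 37, 38])]
whi [(845, [0.5055, -0.3815], [246, 223, 36, 31])]
blk [(170, [0.4162, -0.2853], [166, 142, 29, 35])]
shift [-0.0015  0.0043  0.1979] turn [-0. -0.  0.] dist 0.198 yaw0 0.0 q6 -0.66
```

```bash
echo '[[0.07,-0.001,0.0045,0.04,0,0,0],[0.07,-0.001,0.0045,0.08,0,0,0],[0.07,-0.001,0.0045,0.12,0,0,0],[0.07,-0.001,0.0045,0.16,0,0,0],[0.07,-0.001,0.0045,0.197,0,0,0],[0.07,-0.001,0.0045,0.197,0,0,0],[0.07,-0.001,0.0045,0.197,0,0,0],[0.03,-0.001,0.0045,0.197,0,0,0],[0.03,-0.001,0.0045,0.197,0,0,0],[0.03,-0.001,0.0045,0.197,0,0,0],[0.03,-0.001,0.0045,0.197,0,0,0],[0.03,-0.001,0.0045,0.197,0,0,0],[0.03,-0.001,0.0045,0.197,0,0,0]]' | python3 jog.py 40
echo '[[0.03,0,0,-0.04,0,0,0],[0.03,0,0,-0.08,0,0,0],[0.03,0,0,-0.12,0,0,0],[0.03,0,0,-0.12,0,0,0],[0.03,0,0,-0.12,0,0,0],[0.03,0,0,-0.12,0,0,0]]' | python3 jog.py
python3 - <<'E'
from h import *
for z in(.168,.174):lid("yel",(.5052,-.2965),z)
go(.5834-.002,.0065-.0005,.16,.24+np.pi/2)
E
```

```text
t: 9.72
tool_pos: [0.5077, -0.2983, 0.0475]
tool_rot: [2.217, 2.217, 0.001]
contact_force: [-1.5, 0.3, 6.8]
opening: 0.0402
grip_force: 40.1
t: 10.22
tool_pos: [0.5056, -0.2966, 0.1643]
tool_rot: [2.22, 2.22, 0.0]
contact_force: [0.7, -0.4, -1.5]
opening: 0.0402
grip_force: 41.0
yel [(5372, [0.5044, -0.2964], [218, 200, 82, 82])]
yel [(5372, [0.5037, -0.2921], [218, 200, 82, 82])]
shift [0.3018 0.0768 0.002 ] turn [-0.003 -0.     1.331] dist 0.311 yaw0 -0.0 q6 -0.66
```

```bash
echo '[[0.03,0.302,0.077,0,0,0,1.331],[0.03,0.302,0.077,0,0,0,1.331],[0.03,0.302,0.077,0,0,0,1.331],[0.03,0.302,0.077,0,0,0,1.331],[0.03,0.302,0.077,0,0,0,1.331],[0.03,0.302,0.077,0,0,0,1.331],[0.03,0.302,0.077,0,0,0,1.331],[0.03,0.302,0.077,0,0,0,1.331],[0.03,0.302,0.077,0,0,0,1.331],[0.03,0.302,0.077,0,0,0,1.331],[0.03,0.302,0.077,0,0,0,1.331],[0.03,0.302,0.077,0,0,0,1.331],[0.03,0.302,0.077,0,0,0,1.331],[0.03,0.302,0.077,0,0,0,1.331],[0.03,0.302,0.077,0,0,0,1.331],[0.03,0.302,0.077,0,0,0,1.331]]' | python3 jog.py
python3 - <<'E'
from h import *
go(.5814,.006,.076,.24+np.pi/2)
E
```

```text
t: 11.65
tool_pos: [0.5823, 0.0052, 0.163]
tool_rot: [-3.119, -0.377, 0.001]
contact_force: [-0.2, 0.9, -1.4]
opening: 0.0402
grip_force: 41.0
shift [-0.0006 -0.0009  0.087 ] turn [-0.  0.  0.] dist 0.087 yaw0 -1.33 q6 1.21
```

```bash
echo '[[0.03,-0.0006,-0.0009,0.02,0,0,0],[0.03,-0.0006,-0.0009,0.04,0,0,0],[0.03,-0.0006,-0.0009,0.06,0,0,0],[0.03,-0.0006,-0.0009,0.085,0,0,0],[0.03,-0.0006,-0.0009,0.085,0,0,0],[0.03,-0.0006,-0.0009,0.085,0,0,0]]' | python3 jog.py
echo '[[0.05,0,0,0,0,0,0],[0.05,0,0,0,0,0,0],[0.05,0,0,0,0,0,0],[0.05,0,0,0,0,0,0],[0.05,0,0,-0.04,0,0,0],[0.05,0,0,-0.08,0,0,0],[0.05,0,0,-0.12,0,0,0],[0.05,0,0,-0.16,0,0,0],[0.05,0,0,-0.16,0,0,0]]' | python3 jog.py
python3 - <<'E'
from h import *
lid("yel",(.5834,.0065),.068);lid("red",(.5691,.0647),.068)
go(.5055,-.381,.25,0)
E
```

```text
t: 12.15
tool_pos: [0.5806, 0.0062, 0.0773]
tool_rot: [-3.118, -0.376, 0.005]
contact_force: [-1.1, 0.3, 0.7]
opening: 0.0401
grip_force: 41.0
t: 12.9
tool_pos: [0.5862, 0.0058, 0.2504]
tool_rot: [3.115, 0.376, 0.028]
contact_force: [1.1, 0.2, 2.4]
opening: 0.0503
grip_force: 0.0
yel [(1789, [0.5848, 0.0076], [231, 145, 53, 51])]
red [(1630, [0.5682, 0.0651], [177, 144, 53, 51])]
shift [-0.1674  0.3575 -0.0079] turn [ 0.006 -0.004 -1.331] dist 0.395 yaw0 -1.331 q6 1.21
```

```bash
echo '[[0.07,-0.167,0.3575,0,0,0,-1.331],[0.07,-0.167,0.3575,0,0,0,-1.331],[0.07,-0.167,0.3575,0,0,0,-1.331],[0.07,-0.167,0.3575,0,0,0,-1.331],[0.07,-0.167,0.3575,0,0,0,-1.331],[0.07,-0.167,0.3575,0,0,0,-1.331],[0.07,-0.167,0.3575,0,0,0,-1.331],[0.07,-0.167,0.3575,0,0,0,-1.331],[0.07,-0.167,0.3575,0,0,0,-1.331],[0.07,-0.167,0.3575,0,0,0,-1.331],[0.07,-0.167,0.3575,0,0,0,-1.331],[0.07,-0.167,0.3575,0,0,0,-1.331],[0.07,-0.167,0.3575,0,0,0,-1.331],[0.07,-0.167,0.3575,0,0,0,-1.331],[0.07,-0.167,0.3575,0,0,0,-1.331],[0.07,-0.167,0.3575,0,0,0,-1.331]]' | python3 jog.py
python3 - <<'E'
from h import *
lid("whi",(.505,-.381));lid("blk",(.4061,-.285)); 
go(.5055,-.381,.042,0)
E
```

```text
t: 14.33
tool_pos: [0.5047, -0.3795, 0.2382]
tool_rot: [-2.221, -2.222, -0.0]
contact_force: [0.1, -0.1, -0.2]
opening: 0.0698
grip_force: 0.0
whi [(1030, [0.5046, -0.3813], [242, 151, 36, 37])]
blk []
shift [-0.0011  0.0008  0.1964] turn [0.    0.    0.001] dist 0.196 yaw0 0.001 q6 -0.76
```

```bash
echo '[[0.07,-0.0015,0,0.04,0,0,0],[0.07,-0.0015,0,0.08,0,0,0],[0.07,-0.0015,0,0.12,0,0,0],[0.07,-0.0015,0,0.16,0,0,0],[0.07,-0.0015,0,0.196,0,0,0],[0.07,-0.0015,0,0.196,0,0,0],[0.07,-0.0015,0,0.196,0,0,0],[0.03,-0.0015,0,0.196,0,0,0],[0.03,-0.0015,0,0.196,0,0,0],[0.03,-0.0015,0,0.196,0,0,0],[0.03,-0.0015,0,0.196,0,0,0],[0.03,-0.0015,0,0.196,0,0,0],[0.03,-0.0015,0,0.196,0,0,0]]' | python3 jog.py 40
echo '[[0.03,0,0,-0.04,0,0,0],[0.03,0,0,-0.08,0,0,0],[0.03,0,0,-0.12,0,0,0],[0.03,0,0,-0.12,0,0,0],[0.03,0,0,-0.12,0,0,0],[0.03,0,0,-0.12,0,0,0]]' | python3 jog.py
python3 - <<'E'
from h import *
for z in(.168,.174):lid("whi",(.505,-.381),z)
go(.6417-.002,.0207-.0005,.16,.24+np.pi/2)
E
```

```text
t: 15.52
tool_pos: [0.5067, -0.3843, 0.0468]
tool_rot: [2.216, 2.216, 0.0]
contact_force: [0.3, -0.6, 7.2]
opening: 0.0398
grip_force: 40.9
t: 16.02
tool_pos: [0.5044, -0.3823, 0.1632]
tool_rot: [2.22, 2.22, -0.0]
contact_force: [-0.3, -0.7, -2.4]
opening: 0.0405
grip_force: 40.9
whi [(7037, [0.5041, -0.3929], [210, 207, 97, 111])]
whi [(7159, [0.5034, -0.3882], [210, 207, 97, 111]), (1135, [0.5437, -0.3231], [313, 108, 64, 44])]
shift [0.4016 0.1362 0.001 ] turn [-0.003 -0.     1.331] dist 0.424 yaw0 -0.0 q6 -0.77
```

```bash
echo '[[0.03,0.4015,0.136,0,0,0,1.331],[0.03,0.4015,0.136,0,0,0,1.331],[0.03,0.4015,0.136,0,0,0,1.331],[0.03,0.4015,0.136,0,0,0,1.331],[0.03,0.4015,0.136,0,0,0,1.331],[0.03,0.4015,0.136,0,0,0,1.331],[0.03,0.4015,0.136,0,0,0,1.331],[0.03,0.4015,0.136,0,0,0,1.331],[0.03,0.4015,0.136,0,0,0,1.331],[0.03,0.4015,0.136,0,0,0,1.331],[0.03,0.4015,0.136,0,0,0,1.331],[0.03,0.4015,0.136,0,0,0,1.331],[0.03,0.4015,0.136,0,0,0,1.331],[0.03,0.4015,0.136,0,0,0,1.331],[0.03,0.4015,0.136,0,0,0,1.331],[0.03,0.4015,0.136,0,0,0,1.331],[0.03,0.4015,0.136,0,0,0,1.331]]' | python3 jog.py
python3 - <<'E'
from h import *
go(.6397,.0202,.076,.24+np.pi/2)
snap("wrist","w6",(100,160,420,384),640)
E
```

```text
t: 17.53
tool_pos: [0.6401, 0.0181, 0.1621]
tool_rot: [3.119, 0.374, -0.0]
contact_force: [-0.5, 1.2, -2.1]
opening: 0.0403
grip_force: 40.9
shift [ 0.0002 -0.0021  0.0861] turn [-0.     0.    -0.002] dist 0.086 yaw0 -1.332 q6 1.24
w6 scale 2.0
```

View pics/w6.png

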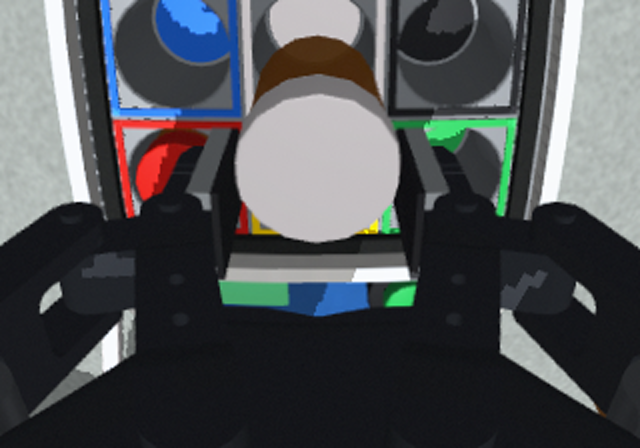

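Wrist view 6 shows the white jar in the jaws at (318,158), above its pocket and aligned in the same way as red was. Lower and release.

```bash
echo '[[0.03,0,-0.0015,0.02,0,0,0],[0.03,0,-0.0015,0.04,0,0,0],[0.03,0,-0.0015,0.06,0,0,0],[0.03,0,-0.0015,0.085,0,0,0],[0.03,0,-0.0015,0.085,0,0,0],[0.03,0,-0.0015,0.085,0,0,0]]' | python3 jog.py
echo '[[0.05,0,0,0,0,0,0],[0.05,0,0,0,0,0,0],[0.05,0,0,0,0,0,0],[0.05,0,0,0,0,0,0],[0.05,0,0,-0.04,0,0,0],[0.05,0,0,-0.08,0,0,0],[0.05,0,0,-0.12,0,0,0],[0.05,0,0,-0.16,0,0,0],[0.05,0,0,-0.16,0,0,0]]' | python3 jog.py
python3 - <<'E'
from h import *
lid("whi",(.6417,.0207),.068)
go(.407,-.32,.25,0)
E
```

```text
t: 18.08
tool_pos: [0.6387, 0.0204, 0.0759]
tool_rot: [-3.118, -0.375, 0.006]
contact_force: [0.3, -0.4, -0.5]
opening: 0.0405
grip_force: 40.9
t: 18.83
tool_pos: [0.6447, 0.0204, 0.2502]
tool_rot: [3.115, 0.376, 0.029]
contact_force: [1.1, -0.4, 2.0]
opening: 0.0498
grip_force: 0.0
whi [(342, [0.6905, 0.0043], [251, 129, 61, 8])]
shift [-0.3105  0.2746 -0.0069] turn [ 0.012 -0.008 -1.331] dist 0.415 yaw0 -1.331 q6 1.25
```

```bash
echo '[[0.07,-0.31,0.2745,0,0,0,-1.331],[0.07,-0.31,0.2745,0,0,0,-1.331],[0.07,-0.31,0.2745,0,0,0,-1.331],[0.07,-0.31,0.2745,0,0,0,-1.331],[0.07,-0.31,0.2745,0,0,0,-1.331],[0.07,-0.31,0.2745,0,0,0,-1.331],[0.07,-0.31,0.2745,0,0,0,-1.331],[0.07,-0.31,0.2745,0,0,0,-1.331],[0.07,-0.31,0.2745,0,0,0,-1.331],[0.07,-0.31,0.2745,0,0,0,-1.331],[0.07,-0.31,0.2745,0,0,0,-1.331],[0.07,-0.31,0.2745,0,0,0,-1.331],[0.07,-0.31,0.2745,0,0,0,-1.331],[0.07,-0.31,0.2745,0,0,0,-1.331],[0.07,-0.31,0.2745,0,0,0,-1.331],[0.07,-0.31,0.2745,0,0,0,-1.331]]' | python3 jog.py
python3 - <<'E'
from h import *
lid("blk",(.4061,-.285)); snap("wrist","w7",(100,60,420,300)); print(ctrl.get_obs()["tool_pos"],ctrl.get_obs()["tool_rot"])
E
```

```text
t: 20.22
tool_pos: [0.4044, -0.3188, 0.237]
tool_rot: [-2.22, -2.222, -0.0]
contact_force: [-0.2, -0.6, -0.1]
opening: 0.0699
grip_force: 0.0
blk [(661, [0.4112, -0.2874], [245, 119, 34, 38])]
w7 scale 2.5
[ 0.40448233 -0.31886735  0.23716805] [-2.22021393e+00 -2.22237026e+00 -9.52503396e-05]
```

View pics/w7.png

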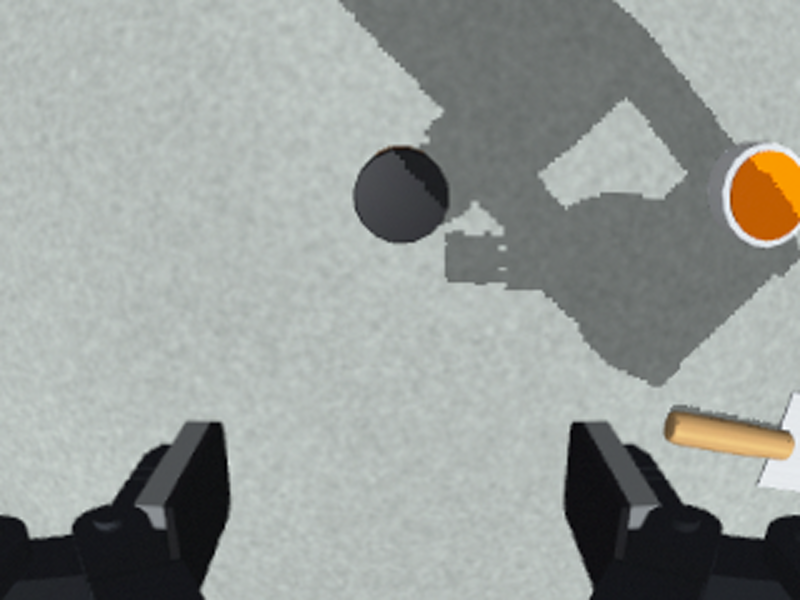

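Wrist view 7 has the black lid centre at crop (401,194), half in shadow, which throws off the colour blob. I'll use the pixel I read.

Run:
```python
from h import *
w=px("wrist",100+401/2.5,60+194/2.5,.06); print(w); go(w[0],w[1],.042,0)
```

```text
[ 0.40535544 -0.2855031   0.06      ]
shift [0.0333 0.0009 0.1952] turn [-0.    -0.     0.001] dist 0.198 yaw0 0.001 q6 -0.81
```

```bash
echo '[[0.07,0.033,0.001,0.02,0,0,0],[0.07,0.033,0.001,0.06,0,0,0],[0.07,0.033,0.001,0.1,0,0,0],[0.07,0.033,0.001,0.14,0,0,0],[0.07,0.033,0.001,0.17,0,0,0],[0.07,0.033,0.001,0.195,0,0,0],[0.07,0.033,0.001,0.195,0,0,0],[0.07,0.033,0.001,0.195,0,0,0],[0.03,0.033,0.001,0.195,0,0,0],[0.03,0.033,0.001,0.195,0,0,0],[0.03,0.033,0.001,0.195,0,0,0],[0.03,0.033,0.001,0.195,0,0,0],[0.03,0.033,0.001,0.195,0,0,0],[0.03,0.033,0.001,0.195,0,0,0]]' | python3 jog.py 40
echo '[[0.03,0,0,-0.04,0,0,0],[0.03,0,0,-0.08,0,0,0],[0.03,0,0,-0.12,0,0,0],[0.03,0,0,-0.12,0,0,0],[0.03,0,0,-0.12,0,0,0],[0.03,0,0,-0.12,0,0,0]]' | python3 jog.py
python3 - <<'E'
from h import *
go(.6559-.002,-.0375-.0005,.16,.24+np.pi/2)
E
```

```text
t: 21.48
tool_pos: [0.4067, -0.288, 0.0453]
tool_rot: [2.218, 2.218, 0.0]
contact_force: [-0.8, 0.7, 8.2]
opening: 0.0403
grip_force: 40.3
t: 21.98
tool_pos: [0.405, -0.2865, 0.1625]
tool_rot: [2.221, 2.221, 0.0]
contact_force: [0.4, 0.2, -1.8]
opening: 0.0399
grip_force: 41.1
shift [0.2485 0.2489 0.0025] turn [1.000e-03 0.000e+00 1.331e+00] dist 0.352 yaw0 -0.0 q6 -0.77
```

```bash
echo '[[0.03,0.2485,0.249,0,0,0,1.331],[0.03,0.2485,0.249,0,0,0,1.331],[0.03,0.2485,0.249,0,0,0,1.331],[0.03,0.2485,0.249,0,0,0,1.331],[0.03,0.2485,0.249,0,0,0,1.331],[0.03,0.2485,0.249,0,0,0,1.331],[0.03,0.2485,0.249,0,0,0,1.331],[0.03,0.2485,0.249,0,0,0,1.331],[0.03,0.2485,0.249,0,0,0,1.331],[0.03,0.2485,0.249,0,0,0,1.331],[0.03,0.2485,0.249,0,0,0,1.331],[0.03,0.2485,0.249,0,0,0,1.331],[0.03,0.2485,0.249,0,0,0,1.331],[0.03,0.2485,0.249,0,0,0,1.331],[0.03,0.2485,0.249,0,0,0,1.331],[0.03,0.2485,0.249,0,0,0,1.331],[0.03,0.2485,0.249,0,0,0,1.331]]' | python3 jog.py
python3 - <<'E'
from h import *
go(.6539,-.038,.077,.24+np.pi/2)
E
```

```text
t: 23.4
tool_pos: [0.6538, -0.0382, 0.162]
tool_rot: [-3.119, -0.376, 0.001]
contact_force: [0.2, 0.4, -0.7]
opening: 0.0402
grip_force: 41.1
shift [ 0.0002 -0.0002  0.085 ] turn [-0.  0. -0.] dist 0.085 yaw0 -1.331 q6 1.16
```

```bash
echo '[[0.03,0,0,0.02,0,0,0],[0.03,0,0,0.04,0,0,0],[0.03,0,0,0.06,0,0,0],[0.03,0,0,0.084,0,0,0],[0.03,0,0,0.084,0,0,0],[0.03,0,0,0.084,0,0,0]]' | python3 jog.py
echo '[[0.05,0,0,0,0,0,0],[0.05,0,0,0,0,0,0],[0.05,0,0,0,0,0,0],[0.05,0,0,0,0,0,0],[0.05,0,0,-0.04,0,0,0],[0.05,0,0,-0.08,0,0,0],[0.05,0,0,-0.12,0,0,0],[0.05,0,0,-0.16,0,0,0],[0.05,0,0,-0.16,0,0,0]]' | python3 jog.py
python3 - <<'E'
from h import *
go(.40,.0,.34,0)
E
```

```text
t: 23.9
tool_pos: [0.6528, -0.038, 0.0769]
tool_rot: [-3.118, -0.376, 0.005]
contact_force: [0.2, 0.6, -1.3]
opening: 0.0405
grip_force: 41.1
t: 24.65
tool_pos: [0.6587, -0.0387, 0.2514]
tool_rot: [3.113, 0.375, 0.029]
contact_force: [1.0, 0.4, 1.6]
opening: 0.0502
grip_force: 0.0
shift [-0.2405 -0.0984 -0.0936] turn [ 0.018 -0.01  -1.331] dist 0.276 yaw0 -1.331 q6 1.16
```

```bash
python3 - <<'E'
from h import *
go(.52,.29,.33,0.077)
E
echo '[[0.07,0,0,-0.05,0,0,0],[0.07,0,0,-0.08,0,0,0],[0.07,-0.055,-0.352,-0.08,0,0,-1.408],[0.07,-0.055,-0.352,-0.08,0,0,-1.408],[0.07,-0.055,-0.352,-0.08,0,0,-1.408],[0.07,-0.055,-0.352,-0.08,0,0,-1.408],[0.07,-0.055,-0.352,-0.08,0,0,-1.408],[0.07,-0.055,-0.352,-0.08,0,0,-1.408],[0.07,-0.055,-0.352,-0.08,0,0,-1.408],[0.07,-0.055,-0.352,-0.08,0,0,-1.408],[0.07,-0.055,-0.352,-0.08,0,0,-1.408],[0.07,-0.055,-0.352,-0.08,0,0,-1.408],[0.07,-0.055,-0.352,-0.08,0,0,-1.408],[0.07,-0.055,-0.352,-0.08,0,0,-1.408],[0.07,-0.055,-0.352,-0.08,0,0,-1.408]]' | python3 jog.py
python3 - <<'E'
from h import *
go(.52,.29,.33,0.077)
E
```

```text
shift [-0.0552 -0.3517 -0.0822] turn [ 0.019 -0.009 -1.408] dist 0.365 yaw0 -1.331 q6 1.16
t: 25.9
tool_pos: [0.5169, 0.2912, 0.319]
tool_rot: [2.133, 2.306, 0.002]
contact_force: [0.7, -0.2, -1.8]
opening: 0.0701
grip_force: 0.0
shift [-0.0014  0.003  -0.011 ] turn [ 0.001 -0.     0.001] dist 0.012 yaw0 0.078 q6 0.31
```

Run:
```python
from h import *
o=snap("wrist","w8"); snap("top","t2",(180,125,330,245),700); print(o["tool_pos"],o["tool_rot"])
```

```text
w8 scale 1.562
t2 scale 4.667
[0.51687376 0.29120752 0.31895769] [2.13267470e+00 2.30613273e+00 1.72411495e-03]
```

View pics/w8.png

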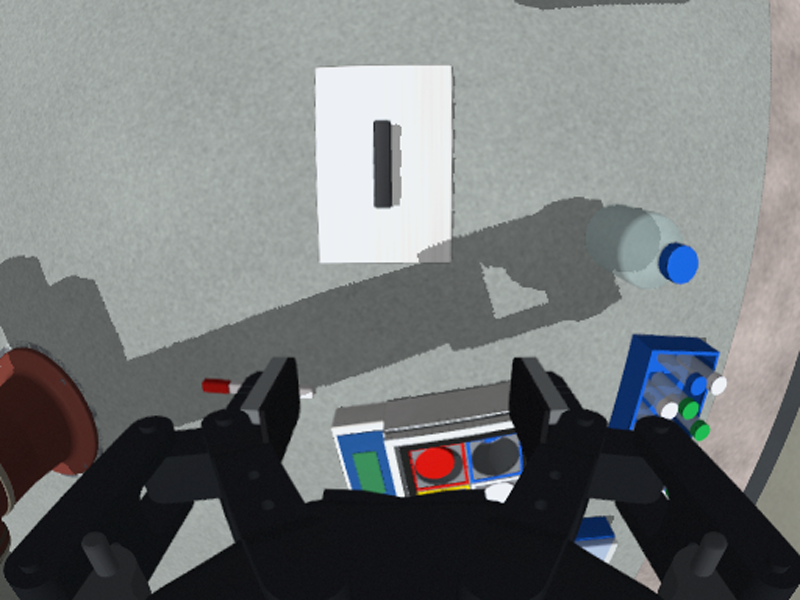

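View pics/t2.png

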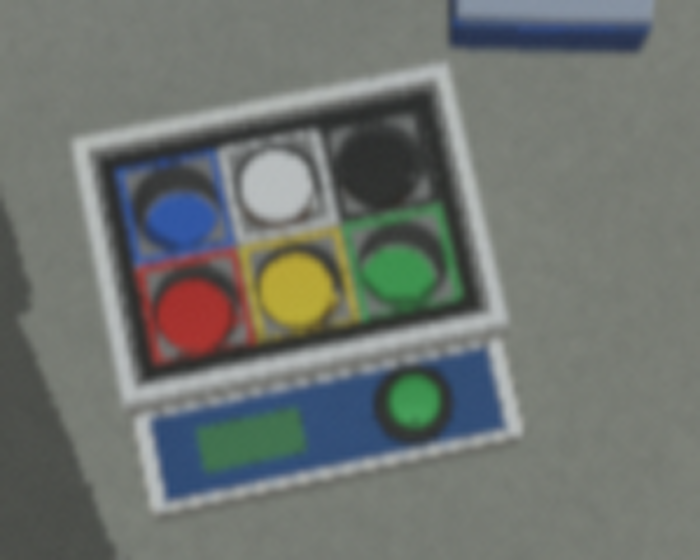

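Top view 2 shows all four jars seated. Wrist view 8 has cover corners (316,67), (452,66), (451,262), (320,263) and the bar's top centre at (383,164).

Run:
```python
from h import *
k=1.5625; f=lambda u,v,z:px("wrist",u/k,v/k,z)[:2]
c=np.array([f(*p,.012) for p in[(316,67),(452,66),(451,262),(320,263)]]); print(c.round(4).tolist(),"centre",c.mean(0).round(4))
for i in range(4):
    e=c[(i+1)%4]-c[i]; print(np.linalg.norm(e).round(4),np.arctan2(e[1],e[0]).round(3))
b=f(383,164,.042);print("bar",b); e=f(383,122,.042)-f(383,206,.042);print(np.linalg.norm(e),np.arctan2(e[1],e[0])-np.pi/2)
go(b[0],b[1],.12,.077)
```

```text
[[0.4189, 0.4501], [0.5492, 0.4594], [0.565, 0.2666], [0.4346, 0.2557]] centre [0.4919 0.358 ]
0.1306 0.071
0.1934 -1.489
0.1309 -3.058
0.195 1.651
bar [0.49223029 0.3577509 ]
0.07621022199921668 0.07330019305687063
shift [ 0.0685 -0.0198  0.1988] turn [ 0.001 -0.    -0.001] dist 0.211 yaw0 0.076 q6 0.31
```

The cover was knocked about 30 mm, so I'll use the fresh pose.

```bash
echo '[[0.06,0.0685,-0.02,0.03,0,0,0],[0.06,0.0685,-0.02,0.07,0,0,0],[0.06,0.0685,-0.02,0.11,0,0,0],[0.06,0.0685,-0.02,0.15,0,0,0],[0.06,0.0685,-0.02,0.19,0,0,0],[0.06,0.0685,-0.02,0.23,0,0,0],[0.06,0.0685,-0.02,0.23,0,0,0],[0.06,0.0685,-0.02,0.23,0,0,0]]' | python3 jog.py
python3 -c "
from h import *
go(.4921,.3579,.024,.077)"
```

```text
t: 26.67
tool_pos: [0.4888, 0.3557, 0.0834]
tool_rot: [-2.133, -2.302, 0.014]
contact_force: [-0.3, 0.9, -0.5]
opening: 0.0603
grip_force: 0.0
shift [0.0022 0.0039 0.0594] turn [-0.009  0.004 -0.001] dist 0.06 yaw0 0.076 q6 0.43
```

```bash
echo '[[0.06,0,0,0,0,0,0],[0.06,0,0,0,0,0,0]]' | python3 jog.py
python3 -c "
from h import *
go(.4921,.3579,.024,.077)"
```

```text
t: 26.83
tool_pos: [0.4941, 0.3587, 0.0921]
tool_rot: [2.134, 2.303, 0.009]
contact_force: [0.3, -0.1, 0.3]
opening: 0.0601
grip_force: 0.0
shift [-0.0008 -0.0025  0.0681] turn [ 0.005 -0.002 -0.001] dist 0.068 yaw0 0.076 q6 0.43
```

```bash
echo '[[0.06,-0.0005,-0.001,0.025,0,0,0],[0.06,-0.0005,-0.001,0.05,0,0,0],[0.06,-0.0005,-0.001,0.066,0,0,0],[0.06,-0.0005,-0.001,0.066,0,0,0],[0.06,-0.0005,-0.001,0.066,0,0,0],[0.01,-0.0005,-0.001,0.066,0,0,0],[0.01,-0.0005,-0.001,0.066,0,0,0],[0.01,-0.0005,-0.001,0.066,0,0,0],[0.01,-0.0005,-0.001,0.066,0,0,0],[0.01,-0.0005,-0.001,0.066,0,0,0],[0.01,-0.0005,-0.001,0.066,0,0,0],[0.01,-0.0005,-0.001,0.066,0,0,0]]' | python3 jog.py 60
python3 -c "
from h import *
go(.4921,.3579,.16,.077)"
```

```text
t: 27.83
tool_pos: [0.4922, 0.3577, 0.0243]
tool_rot: [2.133, 2.305, 0.005]
contact_force: [-1.3, -0.1, 6.7]
opening: 0.0147
grip_force: 60.5
shift [ 0.0004  0.0003 -0.1357] turn [ 0.003 -0.001  0.   ] dist 0.136 yaw0 0.077 q6 0.43
```

```bash
echo '[[0.01,0,0,-0.03,0,0,0],[0.01,0,0,-0.06,0,0,0],[0.01,0,0,-0.1,0,0,0],[0.01,0,0,-0.14,0,0,0],[0.01,0,0,-0.14,0,0,0],[0.01,0,0,-0.14,0,0,0],[0.01,0,0,-0.14,0,0,0]]' | python3 jog.py
python3 -c "
from h import *
print(ctrl.get_obs()['contact_force'],ctrl.get_obs()['wrist_torque'])
go(.6125,.0136,.16,.24)"
```

```text
t: 28.42
tool_pos: [0.49, 0.3566, 0.1611]
tool_rot: [-2.134, -2.305, 0.003]
contact_force: [-0.0, -0.6, -4.2]
opening: 0.0145
grip_force: 59.5
[-0.00863092 -0.55262133 -4.19797692] [-0.02843272 -0.00406768 -0.00182705]
shift [-0.3514  0.0957  0.0012] turn [-0.002  0.001 -0.163] dist 0.364 yaw0 0.077 q6 0.43
```

```bash
echo '[[0.01,-0.02,0.006,0,0,0,-0.01],[0.01,-0.055,0.015,0,0,0,-0.03],[0.01,-0.09,0.025,0,0,0,-0.05],[0.01,-0.125,0.035,0,0,0,-0.07],[0.01,-0.16,0.044,0,0,0,-0.08],[0.01,-0.195,0.053,0,0,0,-0.1],[0.01,-0.23,0.063,0,0,0,-0.12],[0.01,-0.265,0.072,0,0,0,-0.14],[0.01,-0.3,0.082,0,0,0,-0.15],[0.01,-0.33,0.09,0,0,0,-0.163],[0.01,-0.351,0.096,0,0,0,-0.163],[0.01,-0.351,0.096,0,0,0,-0.163],[0.01,-0.351,0.096,0,0,0,-0.163],[0.01,-0.351,0.096,0,0,0,-0.163],[0.01,-0.351,0.096,0,0,0,-0.163]]' | python3 jog.py
python3 -c "
from h import *
go(.6125,.0136,.10,.24)"
```

```text
t: 29.67
tool_pos: [0.6124, 0.0156, 0.1606]
tool_rot: [-1.936, -2.47, 0.002]
contact_force: [-0.1, -0.8, -1.8]
opening: 0.0144
grip_force: 59.5
shift [-0.002  -0.0002  0.0606] turn [-0.003 -0.001  0.001] dist 0.061 yaw0 0.241 q6 -0.34
```

Lower to just above the rim and check with the scene camera.

```bash
echo '[[0.01,-0.001,0,0.02,0,0,0],[0.01,-0.0015,0,0.04,0,0,0],[0.01,-0.0015,0,0.045,0,0,0],[0.01,-0.0015,0,0.045,0,0,0],[0.01,-0.0015,0,0.045,0,0,0]]' | python3 jog.py
python3 - <<'E'
from h import *
go(.6125,.0136,.10,.24)
snap("wrist","w9");
E
```

```text
t: 30.08
tool_pos: [0.6136, 0.0138, 0.1172]
tool_rot: [-1.938, -2.472, 0.0]
contact_force: [-0.0, 0.4, -1.9]
opening: 0.0143
grip_force: 59.4
shift [ 0.0001 -0.0011  0.0172] turn [-0.001 -0.     0.001] dist 0.017 yaw0 0.241 q6 -0.34
w9 scale 1.562
```

View pics/w9.png

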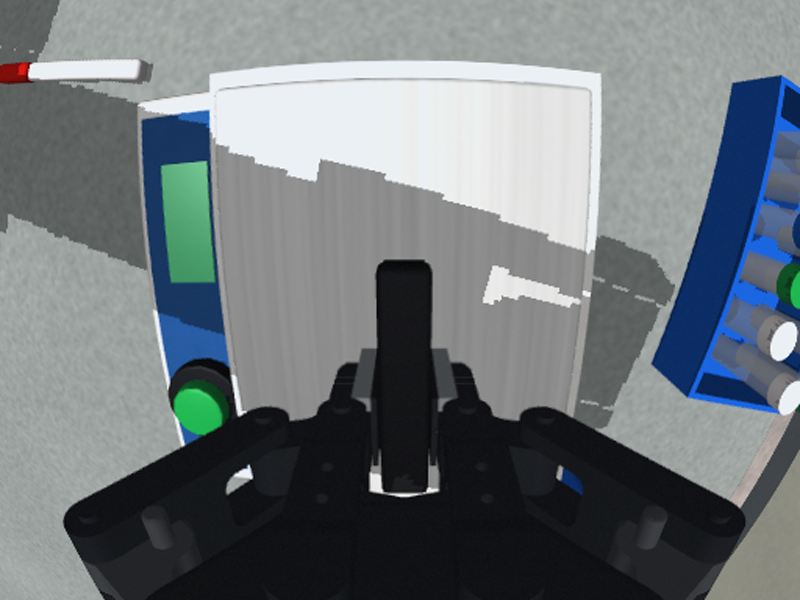

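Wrist view 9 shows the plate over the rim. Plate far corners are at (216,88) and (590,90), outer rim corners at (210,75) and (601,74). I'll check the fit numerically.

Run:
```python
from h import *
k=1.5625; o=ctrl.get_obs(); zc=o["tool_pos"][2]-.0243+.012
c,s=np.cos(.24),np.sin(.24); M=np.array([[c,-s],[s,c]]); t=np.array([.6125,.0136])
for n,u,v,z,l in[("plate-",216,88,zc,(-.066,.098)),("plate+",590,90,zc,(.066,.098)),("rim-",210,75,.082,(-.078,.11)),("rim+",601,74,.082,(.078,.11))]:
    print(n,((M.T@(px("wrist",u/k,v/k,z,o)[:2]-t)-l)*1000).round(1))
```

```text
plate- [1.4 0.3]
plate+ [-0.9 -0.1]
rim- [ 0.6 -1.4]
rim+ [ 2.1 -0.4]
```

```bash
echo '[[0.01,-0.001,0.001,0.004,0,0,0],[0.01,-0.001,0.001,0.008,0,0,0],[0.01,-0.001,0.001,0.012,0,0,0],[0.01,-0.001,0.001,0.016,0,0,0],[0.01,-0.001,0.001,0.018,0,0,0],[0.01,-0.001,0.001,0.018,0,0,0],[0.01,-0.001,0.001,0.018,0,0,0]]' | python3 jog.py
```

```text
t: 30.72
tool_pos: [0.6152, 0.0122, 0.0995]
tool_rot: [1.94, 2.471, -0.0]
contact_force: [-1.1, 1.0, 0.1]
opening: 0.0144
grip_force: 59.8
```

```bash
echo '[[0.01,0,0,0.003,0,0,0],[0.01,0,0,0.006,0,0,0],[0.01,0,0,0.008,0,0,0],[0.01,0,0,0.01,0,0,0],[0.01,0,0,0.01,0,0,0],[0.01,0,0,0.01,0,0,0],[0.01,0,0,0.01,0,0,0]]' | python3 jog.py
```

```text
t: 31.3
tool_pos: [0.6154, 0.0122, 0.0943]
tool_rot: [-1.939, -2.471, 0.001]
contact_force: [-14.4, 0.9, 21.7]
opening: 0.0144
grip_force: 62.5
```

```bash
echo '[[0.01,0,-0.002,0,0,0,0],[0.01,0,-0.002,0,0,0,0],[0.01,0,-0.002,0.003,0,0,0],[0.01,0,-0.002,0.003,0,0,0],[0.01,0,-0.002,0.003,0,0,0],[0.01,0,-0.002,0.003,0,0,0]]' | python3 jog.py
```

```text
t: 31.8
tool_pos: [0.6154, 0.0121, 0.0942]
tool_rot: [1.937, 2.47, 0.004]
contact_force: [-14.5, 3.2, 30.3]
opening: 0.0143
grip_force: 63.6
```

```bash
echo '[[0.01,0,0,-0.004,0,0,0],[0.01,0,0,-0.007,0,0,0],[0.01,0,0,-0.007,0,0,0],[0.04,0,0,-0.007,0,0,0],[0.04,0,0,-0.007,0,0,0],[0.04,0,0,-0.007,0,0,0],[0.04,0,0,-0.007,0,0,0],[0.04,0,0,-0.05,0,0,0],[0.04,0,0,-0.09,0,0,0],[0.04,0,0,-0.13,0,0,0],[0.04,0,0,-0.17,0,0,0],[0.04,0,0,-0.17,0,0,0],[0.04,0,0,-0.17,0,0,0]]' | python3 jog.py
python3 - <<'E'
from h import *
o=snap("wrist","w10");print(o["tool_pos"],o["tool_rot"])
E
```

```text
t: 32.88
tool_pos: [0.615, 0.0116, 0.2605]
tool_rot: [1.936, 2.466, 0.006]
contact_force: [0.1, -0.1, -0.3]
opening: 0.0403
grip_force: 0.0
w10 scale 1.562
[0.61501443 0.01155987 0.26047301] [1.93570765 2.4664955  0.00617493]
```

View pics/w10.png

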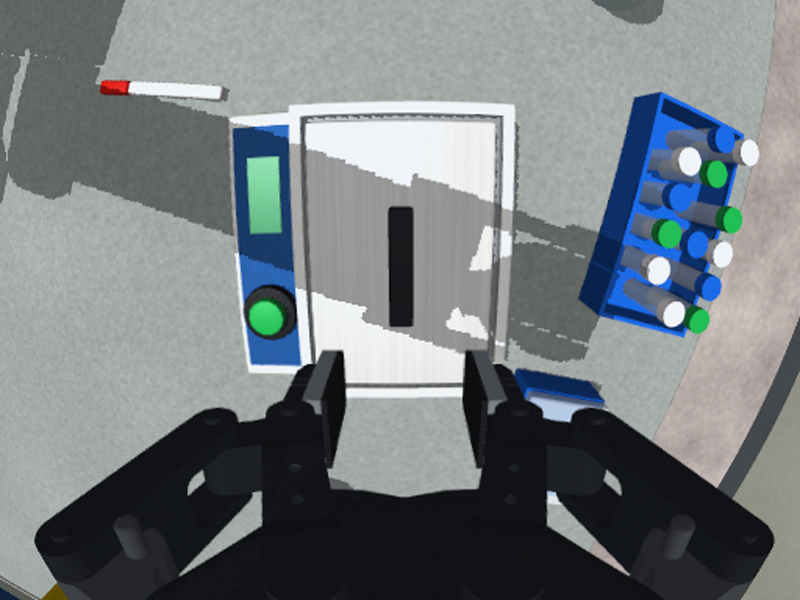

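Wrist view 10 shows the plate inside the rim, square, with an even gap all round. The button is at (267,316). I'll verify by pressing the bar top with shut fingers; the top should stop at z≈0.112.

```bash
python3 - <<'E'
from h import *
for z in(.045,.05,.055):print("btn",px("wrist",267/1.5625,316/1.5625,z))
go(.614,.0125,.125,.24)
E
echo '[[0,0,0,0.03,0,0,0],[0,0,0,0.06,0,0,0],[0,0,0,0.09,0,0,0],[0,0,0,0.12,0,0,0],[0,0,0,0.135,0,0,0],[0,0,0,0.135,0,0,0],[0,0,0,0.135,0,0,0],[0,0,0,0.142,0,0,0],[0,0,0,0.148,0,0,0],[0,0,0,0.154,0,0,0],[0,0,0,0.16,0,0,0],[0,0,0,0.16,0,0,0]]' | python3 jog.py
```

```text
btn [ 0.51490886 -0.06680302  0.045     ]
btn [ 0.5160452  -0.06474642  0.05      ]
btn [ 0.51718154 -0.06268981  0.055     ]
shift [0.0008 0.0003 0.1322] turn [ 0.002  0.001 -0.   ] dist 0.132 yaw0 0.24 q6 -0.34
t: 33.93
tool_pos: [0.6142, 0.0117, 0.1117]
tool_rot: [-1.937, -2.471, 0.004]
contact_force: [-38.3, 1.9, 65.5]
opening: -0.0001
grip_force: 32.7
```

Confirmed home at 0.1117. Back off and go above the button.

```bash
echo '[[0,0,0,-0.04,0,0,0],[0,0,0,-0.08,0,0,0],[0,0,0,-0.08,0,0,0],[0,-0.0985,-0.0762,-0.08,0,0,0],[0,-0.0985,-0.0762,-0.08,0,0,0],[0,-0.0985,-0.0762,-0.08,0,0,0],[0,-0.0985,-0.0762,-0.08,0,0,0],[0,-0.0985,-0.0762,-0.08,0,0,0],[0,-0.0985,-0.0762,-0.08,0,0,0]]' | python3 jog.py
python3 - <<'E'
from h import *
go(.5176,-.0615,.065,.24)
E
```

```text
t: 34.68
tool_pos: [0.5627, -0.102, 0.1763]
tool_rot: [1.94, 2.471, 0.001]
contact_force: [0.4, 0.1, -0.9]
opening: 0.0004
grip_force: 0.0
shift [ 0.05   -0.0342  0.1113] turn [ 0.001 -0.    -0.001] dist 0.127 yaw0 0.239 q6 -0.55
```

```bash
echo '[[0,0.05,-0.034,0,0,0,0],[0,0.05,-0.034,0,0,0,0],[0,0.05,-0.034,0.04,0,0,0],[0,0.05,-0.034,0.08,0,0,0],[0,0.05,-0.034,0.11,0,0,0],[0,0.05,-0.034,0.11,0,0,0],[0,0.05,-0.034,0.11,0,0,0]]' | python3 jog.py
python3 - <<'E'
from h import *
go(.5176,-.0615,.055,.24)
E
```

```text
t: 35.27
tool_pos: [0.5177, -0.0599, 0.0657]
tool_rot: [-1.935, -2.472, 0.001]
contact_force: [-1.4, 0.9, 3.0]
opening: 0.0002
grip_force: 1.0
shift [-0.0016 -0.0004  0.0107] turn [-0.002 -0.001  0.002] dist 0.011 yaw0 0.242 q6 -0.5
```

```bash
for i in 1; do echo '[[0,-0.0015,0,0.003,0,0,0],[0,-0.0015,0,0.006,0,0,0],[0,-0.0015,0,0.009,0,0,0],[0,-0.0015,0,0.009,0,0,0]]' | python3 jog.py; done
```

```text
t: 35.6
tool_pos: [0.5192, -0.062, 0.0607]
tool_rot: [-1.938, -2.472, -0.002]
contact_force: [-8.5, 5.9, 20.3]
opening: -0.0002
grip_force: 10.0
```

```bash
echo '[[0,0,0,0.002,0,0,0],[0,0,0,0.002,0,0,0],[0,0,0,0.002,0,0,0]]' | python3 jog.py; echo '[[0,0,0,-0.03,0,0,0],[0,0,0,-0.07,0,0,0],[0,0,0,-0.11,0,0,0],[0,0,0,-0.15,0,0,0],[0,0,0,-0.19,0,0,0],[0,-0.1,0,-0.19,0,0,0],[0,-0.1,0,-0.19,0,0,0],[0,-0.1,0,-0.19,0,0,0],[0,-0.1,0,-0.19,0,0,0],[0,-0.1,0,-0.19,0,0,0]]' | python3 jog.py
python3 - <<'E'
from h import *
snap("wrist","w11");
E
```

```text
t: 35.85
tool_pos: [0.5194, -0.062, 0.0606]
tool_rot: [-1.938, -2.471, -0.002]
contact_force: [-13.3, 7.3, 30.9]
opening: 0.0003
grip_force: 15.0
t: 36.68
tool_pos: [0.5415, -0.1604, 0.2443]
tool_rot: [-1.94, -2.469, 0.0]
contact_force: [-0.8, 0.9, 0.4]
opening: -0.0004
grip_force: 0.0
w11 scale 1.562
```

View pics/w11.png

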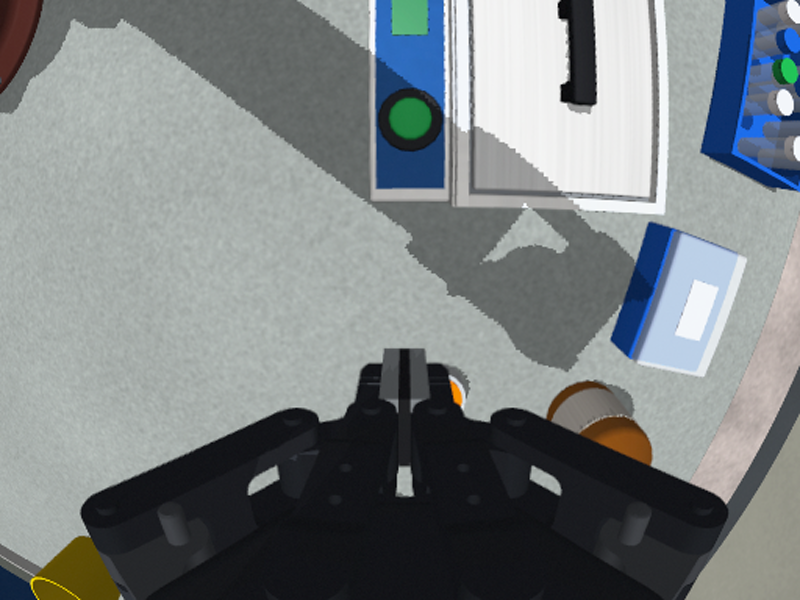

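Wrist view 11 shows the cover flush in the rim, with its bar at (580,50), the button out at (409,119), and the robot clear. Handing in.

```bash
python3 -c "
from station import ctrl
print(ctrl.finish_job())"
```

```text
the job is handed in; nothing more can be done
None
```

I loaded the red, yellow, white and black jars (green and blue were absent), pressed the cover home and flush with the rim, pressed and released the start button, and handed the job in; the verdict was not reported back.

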